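Put the hole saw away in its clamshell case

TASK

Put the hole saw away: open the grey clamshell case until its lid stands upright, stand the hole saw inside on its teeth, then close the lid fully.

Things in the scene. Friction and masses are not known exactly. Their poses are not given: they have to be found in the camera images.
- case: Grey metal clamshell case fixed to the bench, 108 deep (x) x 148 wide (y) x 80 mm high shut. Origin: centre of underside; +x to the hinge (far) side, z up. Tray: walls 30 mm high, inside 100 x 140 mm, black rubber floor 6 mm above the underside. The lid is a 50 mm deep cover (70 mm of height inside when shut). Hinge axis: along y at x = +54, z = 30 mm.
- case_lid (a joint): Angle of the case's lid (rad): 0 shut (it may start up to 0.2 ajar), 1.57 upright, 1.9 its stop, leaning back. The hinge is stiff with friction: the lid (0.22 kg) stays at any angle where it is left; moving it at the bar takes 1 to 4 N.
- lid_bar (a point): Centre of the lid's steel T-bar: round, 14 mm thick, 30 mm long, parallel to the hinge, on a tongue 14 mm wide, 26 mm before the lid's front wall. Lid shut: at x = -80, y = 0, z = 62 mm in the case's frame; it circles the hinge axis at 138 mm. Pinched on its two flat ends (along y) it turns between the fingers as the lid swings. Axes: the case's when shut.
- hole_saw: Dark round steel cup 50 mm wide, 35 mm high, standing on its teeth, with a thin bright shank on top (61 mm high in all, about 0.16 kg). Origin: centre of its underside, z up the shank. Take it round the cup, not by the shank. A brass hose tail (42 mm wide, 56 high) and a rusty bolt on its head (74 mm high) stand near and may swap places with it.
Mind the look-alikes: they are no part of the job. Leave any blue or turquoise look-alike of the hole_saw alone.

How it is judged:
By the outcome, as a careful person would: the job done as asked, in the order asked, and still so for the second after the job is handed in, with the robot touching nothing.
It also fails if it takes over 59 s, if anything falls off the work surface, if the arm or the gripper's body presses on something with over 40 N, if the wrist force passes 120 N, or if a joint passes its speed limit or range.

ROBOT

A 6-joint arm with a two-finger parallel gripper is mounted at the origin on a cart in front of the work surface, level with it; the furniture and walls round the work are solid. World frame = base frame: x ahead of the robot, y to its left, z up, the work surface at z = 0. Lengths are in m, angles in degrees, forces in N, time in s.
With the tool pointing down it reaches from about 0.4 to 0.825 m from the base axis. Payload 7 kg.
Tool frame: the origin (TCP) lies on the centre line of the jaws, within the pads' length; the fingertips stand r.nose_length ahead of it and the grasp point (between the pads) lies 2 mm behind it (r.nose_length is the distance from the TCP to the fingertips, in m); z points along the fingers, y is the direction in which the jaws open and shut (so a half turn about z gives the same grasp; the last joint's range is limited). The gripper opens to 88 mm and grips with 3 to 60 N. Pads are 19 mm wide; open, the fingers measure 130 mm over their backs; the gripper's body (78 mm by 193 mm) begins 47 mm behind the grasp point.
Start: joints at [-57.748, 20.546, 0.682, 0, -70.136, -16.507], TCP at [0.183, -0.65, 0.244] pointing down, gripper open.
Joint ranges: [-176.03, 176.03], [-82.01, 121.73], [-58.28, 71.71], [-173.87, 95.51], [-174.79, -0.11], [-173.66, 173.66]. Speed limits (degrees/s): [136.94, 136.94, 172.46, 180, 180, 180].

INTERFACE

Orientations are given as [roll, pitch, yaw] about the fixed x, y, z axes, in that order (R = Rz(yaw) Ry(pitch) Rx(roll)).
In Python, from plant import r gives the robot as it stands.
- The arm moves only by the tool apply_moves, never from a script. Its argument "targets" is a list of rows, each a list of 3 entries, a list of its own where there are three numbers: the shift along the tool's x, y, z scaled (see below), then the turn, a rotation vector about the tool's x, y, z scaled (see below), then the finger opening in mm, from 0 to 87.6. A call has 1 to 5 rows; each row shifts and turns the pose as measured when the row begins, along the tool's axes as they then stand; what a row does not reach is not made up. The controller multiplies each number of a shift by 0.04 m and each number of a turn by 8 degrees. A row lasts 1/10 s, in which the tool goes at most 50 mm and 8.59 degrees, less where a joint would pass 70% of its speed; a pose out of reach is approached as far as the arm can. A call with a number of a shift or a turn outside -1 to 1 is refused whole. A call with a gripper value outside its range is refused whole. The fingers move at their own pace and stop on an object; "squeeze" is the grip in N (left out, the last holds). Time passes only in rows, so rows that do not move let the fingers close. It gives the time, the measured TCP pose, the force and the opening at its end, in the units of the state.
- r.get_state(): the state, without advancing time (a new reading comes with each control period).
- r.capture(name): name is "side" or "top" or "wrist"; returns a dict with "img" (384x512x3 uint8, blue, green, red), "z_map" (384x512 float32, m along the optical axis (not along the pixel's ray), 0 where there is no reading), "fx", "fy", "cx", "cy" (pixels), "camera_from_world" (4x4, takes a point from world to camera coordinates); the wrist camera has in their place "mount" (4x4, takes a point from camera to tool coordinates, whose origin is the TCP and whose axes are the flange's). Camera axes: x right, y up, looking along -z (the intrinsics and any distortion apply to the point x, -y, -z); pixel columns grow to the right and rows downward; lengths in m; the calibration is good to about 2 mm. A picture is of the moment at which its call begins: read the wrist's pose just before it.
- r.close_job(): hands the job in, once; it reports no verdict.
The state is a dict: "time_s": time; "joints": joint angles; "qd": joint speeds; "joint_torque": joint torques, N m; "tcp_pos": TCP position; "eef_rot": TCP orientation; "contact_force": force on the tool from outside, world axes, zero at the start; "moment": the same for the moment, N m; "gripper_width": finger opening in m.
Only numpy, scipy, OpenCV 4.12 (cv2) and the standard library are available. Lean on these libraries where they do the work, as an engineer would, in place of code of your own. Each camera call takes 0.05 s, during which the arm holds its last target.

## Working session

There is one attempt and no reset: what is moved stays moved. The work goes in short steps, Python scripts to look and compute and a tool call to move; the robot and the scene stay as the last step left them, time stands still between calls to the robot, and variables do not carry over. Pictures are saved under pics/ and viewed, and the job is handed in when it is done.

Besides the shell and the picture viewer there is one more tool, called after "Emit:" by a JSON object that holds its "op" and its "data", one argument or row to a line. apply_moves: Moves the arm, as the interface text tells. Its arguments: {"type":"object","properties":{"targets":{"type":"array","items":{"type":"array"}},"squeeze":{"type":"number"}},"required":["targets"]}

```bash
ls; mkdir -p pics
cat > h.py <<'E'
import numpy as np,cv2
from plant import r
def snap(n,out):
    s=r.get_state() if n=='wrist' else None
    c=r.capture(n); cv2.imwrite('pics/%s.png'%out,c['img']); np.savez('pics/%s.npz'%out,**{k:v for k,v in c.items()},**({'p':s['tcp_pos'],'e':s['eef_rot']} if s else {}))
    return c
def pts(c):
    z=c['z_map'];v,u=np.mgrid[:384,:512]
    P=np.stack([(u-c['cx'])/c['fx']*z,-(v-c['cy'])/c['fy']*z,-z],-1)
    T=np.linalg.inv(c['camera_from_world']);return P@T[:3,:3].T+T[:3,3]
E
python3 - <<'E'
from h import *
print(r.get_state(), r.nose_length)
for n in('side','top','wrist'):
    c=snap(n,n+'0'); print({k:(v if np.ndim(v)<2 else np.shape(v)) for k,v in c.items()}); print(c.get('camera_from_world',c.get('mount')))
E
```

```text
pics
{'time_s': 0.0, 'joints': array([-5.77478589e+01,  2.05906842e+01,  6.34604128e-01, -2.08522451e-02,
       -7.01340310e+01, -1.65051206e+01]), 'qd': array([ 0.01244383,  0.02101705,  0.0136653 , -0.01865651, -0.03740063,
        0.10410862]), 'joint_torque': array([ 4.02796422e-04, -5.82722926e+01,  2.93061876e+01,  6.99726239e+00,
        7.05403945e-03, -1.89267398e-04]), 'tcp_pos': array([ 0.18303212, -0.64924696,  0.24263513]), 'eef_rot': array([ 1.79908032e+02, -6.80845730e-03, -1.64260075e+02]), 'contact_force': array([-0.73815207,  0.44455545, -1.74031184]), 'moment': array([ 0.02670287, -0.02996054, -0.05969667]), 'gripper_width': 0.08747791976276365} 0.017
{'img': (384, 512, 3), 'z_map': (384, 512), 'fx': 456.4892877886292, 'fy': 456.4892877886292, 'cx': 248.77697385184766, 'cy': 185.32214178100625, 'camera_from_world': (4, 4)}
[[-0.99866489  0.05125039  0.00646735  0.54343698]
 [-0.02604488 -0.60767589  0.79375795  0.10086762]
 [ 0.04461046  0.79252976  0.60819938 -1.27011646]
 [ 0.          0.          0.          1.        ]]
{'img': (384, 512, 3), 'z_map': (384, 512), 'fx': 391.4358116826845, 'fy': 391.4358116826845, 'cx': 263.84362235848437, 'cy': 192.0869399824218, 'camera_from_world': (4, 4)}
[[-0.00114145 -0.99998967 -0.0043988   0.26488995]
 [ 0.99344059 -0.00163692  0.11433772 -0.56787678]
 [-0.11434374 -0.00423943  0.9934322  -0.83879934]
 [ 0.          0.          0.          1.        ]]
{'img': (384, 512, 3), 'z_map': (384, 512), 'fx': 326.39482906434574, 'fy': 326.39482906434574, 'cx': 258.0024340790376, 'cy': 191.84466357337826, 'mount': (4, 4)}
[[-1.36024022e-04  9.65895467e-01  2.58932286e-01  6.95831644e-02]
 [ 9.99999796e-01 -3.04204262e-05  6.38803867e-04 -6.82272107e-04]
 [ 6.24894589e-04  2.58932320e-01 -9.65895265e-01 -1.40142328e-01]
 [ 0.00000000e+00  0.00000000e+00  0.00000000e+00  1.00000000e+00]]
```

View pics/side0.png

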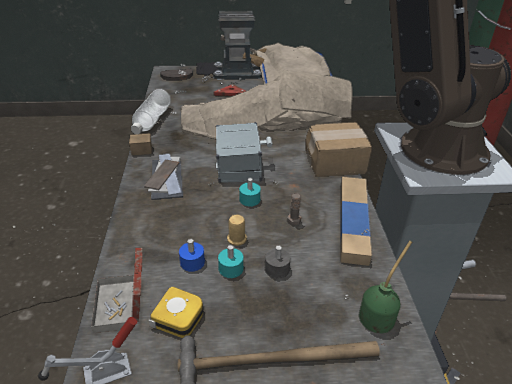

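View pics/top0.png

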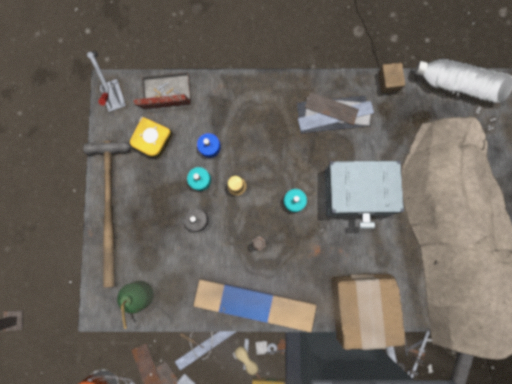

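Candidates in top view: dark grey cup (195,219), which is the hole saw. Look-alikes: blue (208,145), turquoise (199,178) and (295,200), brass (236,185), bolt (258,243). I'm choosing the dark grey one and checking it in a crop.

Run:
```python
from h import *
def ld(n):
    d=np.load('pics/%s.npz'%n); return {k:d[k] for k in d.files}
t=ld('top0');s=ld('side0')
a=cv2.resize(t['img'][150:260,170:420],None,fx=3,fy=3,interpolation=2)
b=cv2.resize(s['img'][110:290,170:350],None,fx=3,fy=3,interpolation=2)
cv2.imwrite('pics/ca.png',a);cv2.imwrite('pics/cb.png',b)
for nm,c in(('top',t),('side',s)):
    P=pts(c); np.save('pics/P'+nm,P)
Pt=np.load('pics/Ptop.npy')
for (u,v) in [(195,219),(190,225),(199,178),(236,185),(258,243),(335,165),(398,165),(335,208),(398,208),(366,188),(366,224),(280,260)]: print('top',u,v,Pt[v,u].round(4))
# object heights near saw
m=(Pt[...,2]>0.015)
n,l,st,ce=cv2.connectedComponentsWithStats(m.astype(np.uint8))
for i in range(1,n):
    if st[i,4]>40:
        q=Pt[l==i]; print(ce[i].round(),st[i],q.min(0).round(3),q.max(0).round(3))
```

```text
top 195 219 [0.5075 0.4122 0.0565]
top 190 225 [0.4954 0.4273 0.0327]
top 199 178 [0.5987 0.4075 0.0432]
top 236 185 [0.5809 0.3243 0.0582]
top 258 243 [0.4564 0.2762 0.077 ]
top 335 165 [0.6204 0.1128 0.0802]
top 398 165 [ 0.6201 -0.0205  0.0806]
top 335 208 [0.5284 0.1163 0.0883]
top 398 208 [ 0.5286 -0.0158  0.0836]
top 366 188 [0.5709 0.0491 0.0819]
top 366 224 [0.4957 0.0497 0.0749]
top 280 260 [ 0.4169  0.2277 -0.0021]
[100.  80.] [ 87  51  23  55 363] [0.469 0.26  0.018] [0.892 0.658 0.899]
[466.  80.] [ 415   59   97   44 2593] [ 0.469 -0.29   0.016] [0.872 0.26  0.899]
[392.  77.] [379  63  26  29 598] [ 0.469 -0.056  0.015] [0.867 0.26  0.899]
[161. 100.] [133  74  58  36 684] [0.469 0.26  0.015] [0.85  0.552 0.899]
[113.  91.] [109  81  10  23  68] [0.469 0.26  0.015] [0.827 0.621 0.899]
[331. 112.] [ 298   93   76   38 1404] [0.469 0.011 0.015] [0.802 0.26  0.899]
[150. 138.] [ 130  117   42   41 1086] [0.469 0.26  0.015] [0.744 0.568 0.899]
[444. 229.] [  326   117   186   243 24580] [ 0.238 -0.254  0.015] [0.736 0.26  0.899]
[208. 145.] [197 133  23  24 413] [0.469 0.26  0.016] [0.701 0.416 0.899]
[106. 202.] [  83  141   46  147 1518] [0.359 0.26  0.015] [0.689 0.678 0.899]
[198. 179.] [187 168  23  23 415] [0.469 0.26  0.015] [0.623 0.436 0.899]
[235. 184.] [227 176  17  18 222] [0.568 0.311 0.016] [0.602 0.345 0.06 ]
[295. 200.] [284 189  22  23 404] [0.469 0.172 0.015] [0.575 0.26  0.899]
[195. 220.] [184 209  23  24 423] [0.469 0.26  0.016] [0.531 0.442 0.899]
[258. 244.] [252 238  12  11  85] [0.446 0.26  0.015] [0.469 0.291 0.899]
[367. 311.] [ 331  274   74   76 4899] [ 0.244 -0.018  0.015] [0.469 0.26  0.899]
[133. 298.] [117 281  35  48 929] [0.305 0.26  0.015] [0.469 0.574 0.899]
[254. 305.] [ 193  280  124   53 3417] [0.267 0.154 0.015] [0.469 0.418 0.899]
```

```bash
sleep 1
```

```text
(no output)
```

View pics/ca.png

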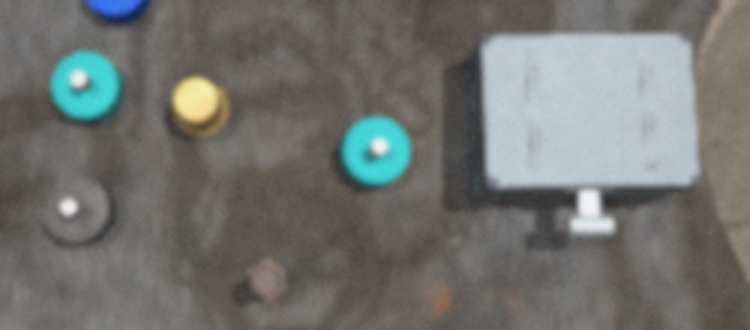

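View pics/cb.png

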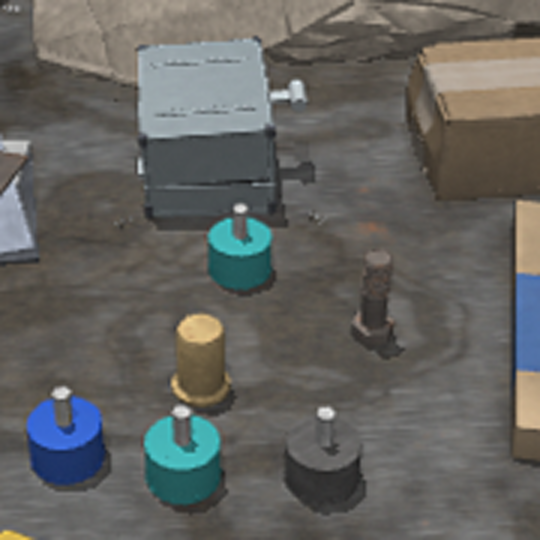

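Run:
```python
from h import *
Pt=np.load('pics/Ptop.npy');Ps=np.load('pics/Pside.npy')
for nm,P in(('top',Pt),('side',Ps)):
    def sel(lo,hi): return P[np.all((P>lo)&(P<hi),-1)]
    # saw top
    q=sel((.46,.36,.029),(.55,.46,.041)).astype(np.float32); (c,rad)=cv2.minEnclosingCircle(q[:,:2].copy()); print(nm,'saw top',c,rad,len(q),q.mean(0))
    q=sel((.46,.36,.052),(.55,.46,.075)); print(' shank',q.mean(0) if len(q) else 0,len(q))
    # case lid top
    q=sel((.50,-.06,.072),(.66,.16,.095)).astype(np.float32)
    A=np.c_[q[:,:2],np.ones(len(q))];w=np.ones(len(q),bool)
    for _ in range(5):
        k=np.linalg.lstsq(A[w],q[w,2],rcond=None)[0];w=abs(A@k-q[:,2])<.004
    print(' lid plane',k,w.sum(),cv2.minAreaRect(q[w,:2].copy()))
    q=sel((.44,-.02,.055),(.513,.12,.09)).astype(np.float32); q=q[q[:,0]<.503]
    print(' bar',q.mean(0),q.min(0),q.max(0),cv2.minAreaRect(q[:,:2].copy()),len(q))
    for z0 in(0.01,0.025): 
        q=sel((.5,-.06,z0),(.66,.16,z0+.012));print(' tray',z0,len(q),q.min(0) if len(q) else 0,q.max(0) if len(q) else 0)
```

```text
top saw top (0.5075844526290894, 0.4178990125656128) 0.025266969576478004 368 [0.50713664 0.41723716 0.0337984 ]
 shank [0.50709373 0.41738326 0.05962541] 24
 lid plane [-0.05020122 -0.0013452   0.11159909] 3657 ((0.564355194568634, 0.03255783021450043), (0.12829048931598663, 0.184177964925766), 0.6422189474105835)
 bar [0.49415126 0.0494827  0.07401204] [0.48733193 0.0339334  0.06795954] [0.5022094  0.06388208 0.07927619] ((0.49477317929267883, 0.048900142312049866), (0.029968546703457832, 0.014866813085973263), 89.86298370361328) 112
 tray 0.01 62 [ 0.51592774 -0.05734977  0.01007656] [0.64945327 0.12411838 0.02189108]
 tray 0.025 165 [ 0.51691405 -0.05999354  0.02506969] [0.64635775 0.1240092  0.03698492]
side saw top (0.5091621279716492, 0.41856032609939575) 0.026860864832997322 344 [0.5103916  0.42249268 0.03249334]
 shank [0.51011551 0.41992834 0.05731362] 32
 lid plane [-0.05230614 -0.00075777  0.11066907] 1427 ((0.5665338039398193, 0.0342472568154335), (0.13313093781471252, 0.1874018907546997), 0.36476385593414307)
 bar [0.49685672 0.05457343 0.07092426] [0.49057335 0.03624303 0.06205838] [0.5029394  0.06636133 0.07695401] ((0.49662286043167114, 0.05145593732595444), (0.0119857182726264, 0.02968619577586651), 3.9005844593048096) 48
 tray 0.01 191 [ 0.51973727 -0.05741162  0.01003676] [0.65524282 0.12853198 0.02194912]
 tray 0.025 171 [ 0.52018696 -0.0593103   0.02505928] [0.64657798 0.12888494 0.03698364]
```

The dark grey cup is confirmed in the crop (side 325,465 in cb.png: dark, with a bright shank), standing at about (0.508, 0.418). The lid is about 0.05 rad ajar and the bar is at (0.495, 0.049, 0.069). Next I check path obstacles and the case yaw.

Run:
```python
from h import *
for nm in('Ptop','Pside'):
    P=np.load('pics/%s.npy'%nm).reshape(-1,3)
    for y0 in np.arange(-.9,.2,.1):
        q=P[(P[:,0]>.15)&(P[:,0]<.75)&(P[:,1]>y0)&(P[:,1]<y0+.1)&(P[:,2]<.6)&(P[:,2]>-.02)]
        if len(q): i=q[:,2].argmax();print(nm,round(y0,2),len(q),np.percentile(q[:,2],99).round(3),q[i].round(3))
P=np.load('pics/Ptop.npy')
# lid edges: points on lid plane
ok=abs(P[...,2]-(.1116-.0502*P[...,0]))<.004
rows=[];
for v in range(166,206,3):
    us=np.where(ok[v,320:410])[0]+320; rows.append((P[v,us[0],0],P[v,us[0],1]))
print(np.polyfit(*np.array(rows).T,1), np.mean(rows,0))
c=[]
for u in range(338,398,4):
    vs=np.where(ok[155:217,u])[0]+155; c.append((P[vs[-1],u,1],P[vs[-1],u,0],P[vs[0],u,0]))
c=np.array(c);print(np.polyfit(c[:,0],c[:,1],1),np.polyfit(c[:,0],c[:,2],1),c.mean(0))
```

```text
Ptop -0.4 488 0.004 [ 0.631 -0.3    0.005]
Ptop -0.3 3515 0.142 [ 0.395 -0.201  0.146]
Ptop -0.2 11497 0.18 [ 0.438 -0.138  0.186]
Ptop -0.1 13360 0.157 [ 0.45  -0.096  0.169]
Ptop -0.0 10764 0.091 [0.306 0.068 0.093]
Ptop 0.1 10263 0.087 [0.315 0.101 0.09 ]
Pside -0.8 41 0.13 [ 0.561 -0.7    0.171]
Pside -0.7 482 0.175 [ 0.182 -0.601  0.235]
Pside -0.6 2527 0.226 [ 0.181 -0.588  0.238]
Pside -0.5 2316 0.116 [ 0.577 -0.497  0.121]
Pside -0.4 804 0.062 [ 0.274 -0.363  0.066]
Pside -0.3 74 0.072 [ 0.575 -0.2    0.077]
Pside -0.2 2906 0.177 [ 0.442 -0.133  0.182]
Pside -0.1 6599 0.38 [ 0.215 -0.002  0.4  ]
Pside -0.0 8700 0.412 [0.162 0.082 0.422]
Pside 0.1 7442 0.245 [0.153 0.101 0.367]
[0.01177922 0.11629391] [0.57652602 0.12308494]
[-0.01969038  0.52214522] [0.00497691 0.62654653] [0.05117705 0.52113753 0.62680124]
```

Emit:
{"op": "apply_moves", "data": {
  "targets": [
    [[0,0,0],[0,0,1],87],
    [[0,0,0],[0,0,0.97],87],
    [[-0.43,0.97,0],[0,0,0],87]
  ]
}}

```text
time_s: 0.45
tcp_pos: [0.1992, -0.6121, 0.2402]
eef_rot: [179.8, -0.2, 179.2]
contact_force: [1.1, 0.8, -0.1]
gripper_width: 0.0867
```

Emit:
{"op": "apply_moves", "data": {
  "targets": [
    [[-0.43,0.97,-0.3],[0,0,0],87],
    [[-0.43,0.97,-0.3],[0,0,0],87],
    [[-0.43,0.97,-0.3],[0,0,0],87],
    [[-0.43,0.97,0],[0,0,0],87],
    [[-0.43,0.97,0],[0,0,0],87]
  ]
}}

```text
time_s: 0.95
tcp_pos: [0.2892, -0.4129, 0.2749]
eef_rot: [179.5, -0.3, 178.9]
contact_force: [1.3, -0.3, 0.7]
gripper_width: 0.0871
```

Emit:
{"op": "apply_moves", "data": {
  "targets": [
    [[-0.43,0.97,0],[0,0,0],87],
    [[-0.43,0.97,0],[0,0,0],87],
    [[-0.43,0.97,0],[0,0,0],87],
    [[-0.43,0.97,0],[0,0,0],87],
    [[-0.43,0.97,0],[0,0,0],87]
  ]
}}

```text
time_s: 1.45
tcp_pos: [0.3804, -0.2123, 0.2765]
eef_rot: [179.5, -0.2, 178.8]
contact_force: [1.0, 0.0, -0.1]
gripper_width: 0.087
```

Emit:
{"op": "apply_moves", "data": {
  "targets": [
    [[-0.43,0.97,0],[0,0,0],87],
    [[-0.43,0.97,0],[0,0,0],87],
    [[-0.43,0.97,0],[0,0,0],87],
    [[-0.43,0.97,0],[0,0,0],87],
    [[-0.43,0.97,0],[0,0,0],87]
  ]
}}

```text
time_s: 1.95
tcp_pos: [0.4713, -0.011, 0.2791]
eef_rot: [179.5, -0.0, 178.9]
contact_force: [1.5, -0.6, 0.7]
gripper_width: 0.0871
```

Emit:
{"op": "apply_moves", "data": {
  "targets": [
    [[-0.3,0.75,0],[0,0,-0.1],87],
    [[-0.29,0.75,0],[0,0,0],87],
    [[0,0,1],[0,0,0],87],
    [[0,0,0],[0,0,0],87]
  ]
}}

```text
time_s: 2.35
tcp_pos: [0.4977, 0.0572, 0.2384]
eef_rot: [179.4, -0.0, -179.9]
contact_force: [-0.2, -0.4, -0.2]
gripper_width: 0.0867
```

```bash
cat >> h.py <<'E'
from scipy.spatial.transform import Rotation as R
def wpts(c,p,e):
    z=c['z_map'];v,u=np.mgrid[:384,:512]
    P=np.stack([(u-c['cx'])/c['fx']*z,-(v-c['cy'])/c['fy']*z,-z],-1)
    T=c['mount'];P=P@T[:3,:3].T+T[:3,3]
    return P@R.from_euler('xyz',e,degrees=True).as_matrix().T+p
E
python3 - <<'E'
from h import *
s=r.get_state();print(s['tcp_pos'],s['eef_rot'])
c=snap('wrist','w1');P=wpts(c,s['tcp_pos'],s['eef_rot']);np.save('pics/Pw1',P)
def sel(lo,hi): return P[np.all((P>lo)&(P<hi),-1)]
q=sel((.44,-.02,.06),(.503,.12,.09)).astype(np.float32);print(q.min(0),q.max(0),cv2.minAreaRect(q[:,:2].copy()),len(q))
E
```

```text
[0.49773256 0.05722964 0.23842345] [ 1.79409148e+02 -2.78394229e-03 -1.79948601e+02]
[0.4874868  0.03304513 0.06690113] [0.5029776  0.0619513  0.07629357] ((0.49523091316223145, 0.04749799519777298), (0.02890453301370144, 0.015491468831896782), 89.9922103881836) 454
```

```bash
sleep 1
```

```text
(no output)
```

View pics/w1.png

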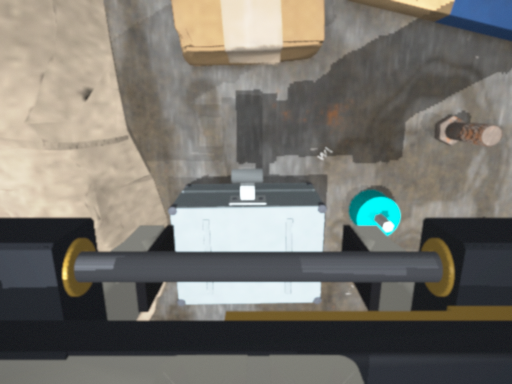

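Run:
```python
from h import *
for nm in('Ptop','Pw1','Pside'):
    P=np.load('pics/%s.npy'%nm).reshape(-1,3)
    for x0 in(.44,.54,.6,.68):
      for y0 in(-.08,-.07,-.06,-.05,-.04):
        q=P[(P[:,0]>x0)&(P[:,0]<x0+.1)&(P[:,1]>y0)&(P[:,1]<y0+.01)&(P[:,2]<.2)]
        if len(q)>3:print(nm,x0,y0,np.percentile(q[:,2],98).round(3),end=' | ')
    print()
```

```text
Ptop 0.44 -0.08 0.149 | Ptop 0.44 -0.07 0.138 | Ptop 0.44 -0.06 0.129 | Ptop 0.44 -0.05 0.119 | Ptop 0.44 -0.04 0.066 | Ptop 0.54 -0.08 0.104 | Ptop 0.54 -0.07 0.093 | Ptop 0.54 -0.06 0.081 | Ptop 0.54 -0.05 0.068 | Ptop 0.54 -0.04 0.06 | Ptop 0.6 -0.08 0.071 | Ptop 0.6 -0.07 0.058 | Ptop 0.6 -0.06 0.045 | Ptop 0.6 -0.05 0.035 | Ptop 0.6 -0.04 0.003 | Ptop 0.68 -0.08 0.029 | Ptop 0.68 -0.07 0.003 | Ptop 0.68 -0.06 0.003 | Ptop 0.68 -0.05 0.003 | Ptop 0.68 -0.04 0.003 | 
Pw1 0.44 -0.08 0.147 | Pw1 0.44 -0.07 0.137 | Pw1 0.44 -0.06 0.127 | Pw1 0.44 -0.05 0.118 | Pw1 0.44 -0.04 0.06 | Pw1 0.54 -0.08 0.105 | Pw1 0.54 -0.07 0.092 | Pw1 0.54 -0.06 0.083 | Pw1 0.54 -0.05 0.07 | Pw1 0.54 -0.04 0.058 | Pw1 0.6 -0.08 0.027 | Pw1 0.6 -0.07 0.027 | Pw1 0.6 -0.06 0.025 | Pw1 0.6 -0.05 0.0 | Pw1 0.6 -0.04 -0.0 | Pw1 0.68 -0.08 0.027 | Pw1 0.68 -0.07 -0.0 | Pw1 0.68 -0.06 -0.0 | Pw1 0.68 -0.05 -0.0 | Pw1 0.68 -0.04 -0.0 | 
Pside 0.44 -0.08 0.146 | Pside 0.44 -0.07 0.137 | Pside 0.44 -0.06 0.128 | Pside 0.44 -0.05 0.118 | Pside 0.44 -0.04 0.067 | Pside 0.54 -0.08 0.107 | Pside 0.54 -0.07 0.091 | Pside 0.54 -0.06 0.084 | Pside 0.54 -0.05 0.073 | Pside 0.54 -0.04 0.0 | Pside 0.6 -0.08 0.073 | Pside 0.6 -0.07 0.06 | Pside 0.6 -0.06 0.03 | Pside 0.6 -0.05 0.023 | Pside 0.6 -0.04 -0.0 | Pside 0.68 -0.08 0.025 | Pside 0.68 -0.07 0.0 | Pside 0.68 -0.06 -0.0 | Pside 0.68 -0.05 0.001 | Pside 0.68 -0.04 0.0 |
```

Emit:
{"op": "apply_moves", "data": {
  "targets": [
    [[0.06,-0.21,1],[0,0,0],60],
    [[0,0,1],[0,0,0],60],
    [[0,0,0.7],[0,0,0],60],
    [[0,0,0],[0,0,0],60]
  ]
}}

```text
time_s: 2.8
tcp_pos: [0.5038, 0.0494, 0.14]
eef_rot: [179.2, 1.0, -179.9]
contact_force: [-1.3, -0.8, 0.8]
gripper_width: 0.0625
```

Run:
```python
from h import *
for nm in('Ptop','Pw1','Pside'):
    P=np.load('pics/%s.npy'%nm).reshape(-1,3)
    for x0 in np.arange(.42,.58,.02):
        print(nm,x0.round(2),[ (np.percentile(q,95).round(3) if len(q:=P[(P[:,0]>x0)&(P[:,0]<x0+.02)&(P[:,1]>y0)&(P[:,1]<y0+.005)&(P[:,2]<.2)][:,2])>1 else None) for y0 in np.arange(-.07,-.025,.005)])
s=r.get_state();print(s['joints'],s['tcp_pos'],s['eef_rot'],s['qd'])
```

```text
Ptop 0.42 [np.float64(0.134), np.float64(0.13), np.float64(0.126), np.float64(0.12), np.float64(0.118), np.float64(0.002), np.float64(0.002), np.float64(0.002), np.float64(0.002)]
Ptop 0.44 [np.float64(0.141), np.float64(0.137), np.float64(0.131), np.float64(0.126), np.float64(0.121), np.float64(0.01), np.float64(0.002), np.float64(0.002), np.float64(0.001)]
Ptop 0.46 [np.float64(0.117), np.float64(0.112), np.float64(0.105), np.float64(0.1), np.float64(0.093), np.float64(0.08), np.float64(0.004), np.float64(0.001), np.float64(0.002)]
Ptop 0.48 [np.float64(0.115), np.float64(0.108), np.float64(0.1), np.float64(0.094), np.float64(0.088), np.float64(0.081), np.float64(0.003), np.float64(0.003), np.float64(0.002)]
Ptop 0.5 [np.float64(0.106), np.float64(0.101), np.float64(0.095), np.float64(0.087), np.float64(0.081), np.float64(0.076), np.float64(0.069), np.float64(0.002), np.float64(0.001)]
Ptop 0.52 [np.float64(0.103), np.float64(0.096), np.float64(0.089), np.float64(0.083), np.float64(0.076), np.float64(0.07), np.float64(0.063), None, None]
Ptop 0.54 [np.float64(0.094), np.float64(0.0
[... 2451 characters left out ...]
float64(0.069), np.float64(-0.002), np.float64(-0.002)]
Pside 0.52 [np.float64(0.103), np.float64(0.094), np.float64(0.092), np.float64(0.084), np.float64(0.077), np.float64(0.078), None, None, None]
Pside 0.54 [np.float64(0.091), np.float64(0.088), np.float64(0.085), np.float64(0.08), np.float64(0.073), None, None, None, np.float64(0.081)]
Pside 0.56 [np.float64(0.085), np.float64(0.078), np.float64(0.074), np.float64(0.071), None, None, None, None, None]
[  27.72473609    9.58640497  -29.20378188   -0.24602514  -49.95094294
 -117.47084185] [0.50379338 0.04944165 0.13997356] [ 179.24917281    1.02819795 -179.90907733] [-0.62469999 -2.814305    3.83415908  1.73924422 -3.38895479  0.11916355]
```

Cloth peak reaches 0.12 at x 0.44–0.46, right beside where the gripper's body would pass, so I'll lean the tool about 9° forward (body toward +x).

Emit:
{"op": "apply_moves", "data": {
  "targets": [
    [[0.2,-0.02,0],[0.1,0.7,0],60],
    [[0,0,0],[0,0.6,0],60],
    [[0,0,0],[0,0,0],60]
  ]
}}

```text
time_s: 3.1
tcp_pos: [0.4983, 0.048, 0.1479]
eef_rot: [180.0, -9.3, -179.8]
contact_force: [-0.5, -0.5, -0.2]
gripper_width: 0.0603
```

Emit:
{"op": "apply_moves", "data": {
  "targets": [
    [[-0.08,0,0.65],[0,0,0],56],
    [[-0.08,0,0.65],[0,0,0],56],
    [[0,0,0],[0,0,0],56]
  ]
}}

```text
time_s: 3.4
tcp_pos: [0.5018, 0.0482, 0.1018]
eef_rot: [179.8, -8.5, -179.8]
contact_force: [-0.7, -0.4, 0.3]
gripper_width: 0.0563
```

Emit:
{"op": "apply_moves", "data": {
  "targets": [
    [[0.1,0,0.45],[0,0.05,0],56],
    [[0.1,0,0.4],[0,0.05,0],56],
    [[0,0,0],[0,0,0],56]
  ]
}}

```text
time_s: 3.7
tcp_pos: [0.4918, 0.0487, 0.0749]
eef_rot: [179.7, -8.7, -179.8]
contact_force: [-0.0, -1.1, 0.6]
gripper_width: 0.0561
```

Emit:
{"op": "apply_moves", "data": {
  "targets": [
    [[-0.08,-0.02,0.15],[0,0,0],50],
    [[0,0,0],[0,0,0],40],
    [[0,0,0],[0,0,0],40]
  ]
}}

```text
time_s: 4.0
tcp_pos: [0.4965, 0.0484, 0.0712]
eef_rot: [179.6, -8.4, -179.7]
contact_force: [0.0, -0.9, 0.0]
gripper_width: 0.0418
```

Run:
```python
from h import *
s=r.get_state();print(s['tcp_pos'],s['eef_rot'])
c=snap('wrist','w2');cv2.imwrite('pics/w2c.png',cv2.resize(c['img'][100:290,130:380],None,fx=3,fy=3))
```

```text
[0.49650845 0.04837571 0.07117604] [ 179.64481353   -8.43527683 -179.68081865]
```

```bash
sleep 1
```

```text
(no output)
```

View pics/w2c.png

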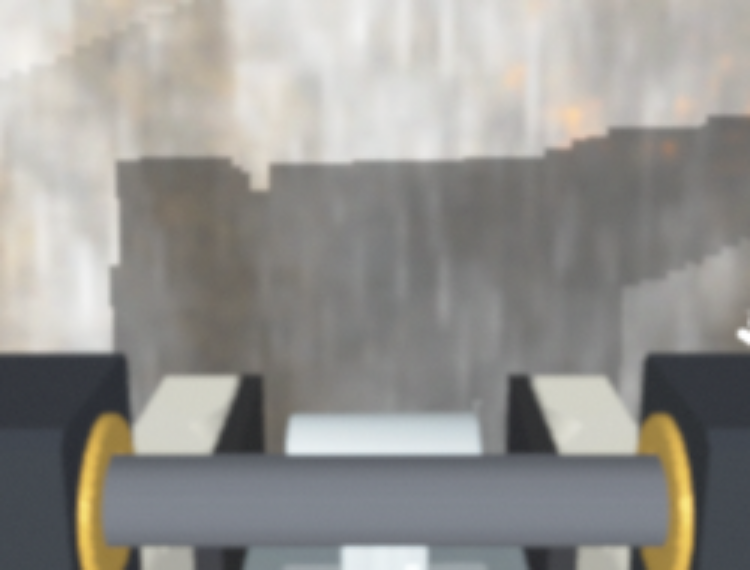

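The bar (crop 384,435) sits centred between the pads (255 and 515). Closing.

Emit:
{"op": "apply_moves", "data": {
  "targets": [
    [[0,0,0],[0,0,0],20],
    [[0,0,0],[0,0,0],20],
    [[0,0,0],[0,0,0],20]
  ],
  "squeeze": 25
}}

```text
time_s: 4.35
tcp_pos: [0.4968, 0.0481, 0.0716]
eef_rot: [179.7, -8.4, -179.7]
contact_force: [-0.3, 0.2, -1.9]
gripper_width: 0.0295
```

Emit:
{"op": "apply_moves", "data": {
  "targets": [
    [[-0.1,0,-0.47],[0,0,0],20],
    [[-0.16,0,-0.45],[0,0,0],20],
    [[-0.22,0,-0.43],[0,0,0],20]
  ]
}}

```text
time_s: 4.65
tcp_pos: [0.5222, 0.0484, 0.1205]
eef_rot: [179.6, -8.7, -179.7]
contact_force: [4.4, 0.3, -8.3]
gripper_width: 0.0295
```

Emit:
{"op": "apply_moves", "data": {
  "targets": [
    [[-0.32,0,-0.42],[0,0,0],20],
    [[-0.34,0,-0.35],[0,0,0],20],
    [[-0.38,0,-0.3],[0,0,0],20],
    [[-0.41,0,-0.24],[0,0,0],20]
  ]
}}

```text
time_s: 5.05
tcp_pos: [0.5846, 0.0491, 0.1637]
eef_rot: [179.6, -9.2, -179.8]
contact_force: [-1.8, 0.6, -3.9]
gripper_width: 0.0299
```

Emit:
{"op": "apply_moves", "data": {
  "targets": [
    [[-0.5,0,-0.21],[0,0,0],20],
    [[-0.47,0,-0.12],[0,0,0],20],
    [[-0.48,0,-0.05],[0,0,0],20],
    [[-0.43,0,0.01],[0,0,0],20]
  ]
}}

```text
time_s: 5.45
tcp_pos: [0.6609, 0.05, 0.1677]
eef_rot: [179.5, -9.5, -179.7]
contact_force: [-1.5, 0.5, 0.5]
gripper_width: 0.0298
```

Emit:
{"op": "apply_moves", "data": {
  "targets": [
    [[0,0,0],[0,0,0],20]
  ]
}}

```text
time_s: 5.55
tcp_pos: [0.6628, 0.0501, 0.1673]
eef_rot: [179.5, -9.4, -179.7]
contact_force: [2.1, -0.4, 1.2]
gripper_width: 0.0299
```

Run:
```python
from h import *
s=r.get_state();print(s['tcp_pos'])
c=snap('side','s1');P=pts(c)
# lid inner? faces: outer lid side, find plane points of lid with z .08-.135, y -.02..0.12
cv2.imwrite('pics/s1c.png',cv2.resize(c['img'][80:220,170:340],None,fx=4,fy=4))
```

```text
[0.66279384 0.05006296 0.16727762]
```

```bash
sleep 1
```

```text
(no output)
```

View pics/s1c.png

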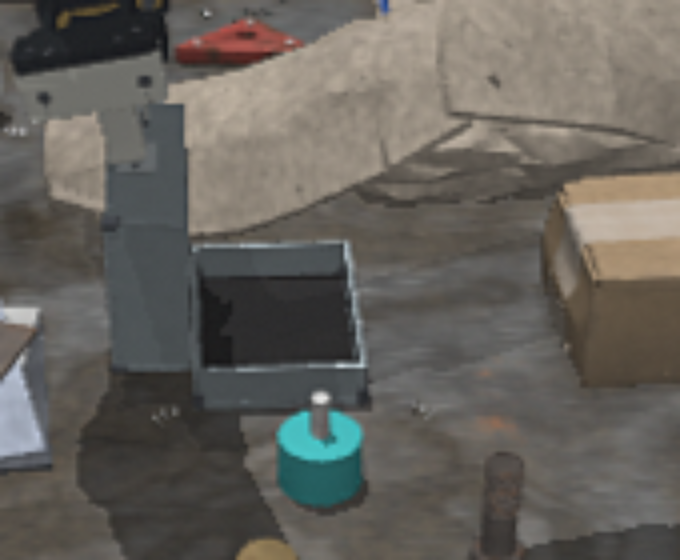

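Emit:
{"op": "apply_moves", "data": {
  "targets": [
    [[0,0,0],[0,0,0],87],
    [[0,0,0],[0,0,0],87],
    [[0,0,-0.6],[0,0,0],87],
    [[0,0,-1],[0,0,0],87]
  ]
}}

```text
time_s: 6.0
tcp_pos: [0.6666, 0.0494, 0.2254]
eef_rot: [179.6, -10.2, -179.8]
contact_force: [0.5, 0.4, -0.2]
gripper_width: 0.0561
```

Emit:
{"op": "apply_moves", "data": {
  "targets": [
    [[0,0.5,-0.8],[0,-0.6,0],87],
    [[0.4,0.9,0],[0,-0.6,0],87],
    [[0.4,0.9,0],[0,0,0],87],
    [[0.4,0.9,0],[0,0,0],87],
    [[0.4,0.9,0],[0,0,0],87]
  ]
}}

```text
time_s: 6.5
tcp_pos: [0.6069, 0.2129, 0.2666]
eef_rot: [179.4, 0.0, 179.7]
contact_force: [-0.2, -0.3, 0.7]
gripper_width: 0.0865
```

Emit:
{"op": "apply_moves", "data": {
  "targets": [
    [[0.5,1,0],[0,0,0],87],
    [[0.5,1,0],[0,0,0],87],
    [[0.5,1,0],[0,0,0],87],
    [[0.5,1,0.3],[0,0,0],87],
    [[0.45,1,0.6],[0,0,0],87]
  ]
}}

```text
time_s: 7.0
tcp_pos: [0.5028, 0.4193, 0.2381]
eef_rot: [179.0, 0.3, 179.7]
contact_force: [0.3, 0.1, 0.3]
gripper_width: 0.0869
```

Run:
```python
from h import *
s=r.get_state();print(s['tcp_pos'],s['eef_rot'],s['joints'])
c=snap('wrist','w3');P=wpts(c,s['tcp_pos'],s['eef_rot'])
q=P[np.all((P>(.46,.36,.028))&(P<(.55,.47,.041)),-1)].astype(np.float32);print(cv2.minEnclosingCircle(q[:,:2].copy()),q.mean(0),len(q))
q=P[np.all((P>(.46,.36,.054))&(P<(.55,.47,.07)),-1)];print(q.mean(0),len(q))
# lid angle check from top
c=snap('top','t1');P=pts(c)
q=P[np.all((P>(.6,-.01,.13))&(P<(.7,.11,.148)),-1)];print('lid top face',q.min(0),q.max(0),len(q), np.polyfit(q[:,0],q[:,2],1))
q=P[np.all((P>(.63,.0,.15))&(P<(.7,.1,.19)),-1)];print('bar',q.mean(0),q.max(0),len(q))
```

```text
[0.50281689 0.41927566 0.23808582] [179.04580845   0.28717227 179.71840428] [  56.69742064   18.35538206   -3.12713218   -0.30208016  -67.56121484
 -146.86365205]
((0.507830023765564, 0.4171697497367859), 0.025106234475970268) [0.50656056 0.417196   0.03269803] 1490
[0.50753028 0.4170659  0.05869642] 103
lid top face [ 0.62507319 -0.00987989  0.13396523] [0.67462856 0.10977039 0.14797626] 1348 [0.01394408 0.1298941 ]
bar [0.65537507 0.05186053 0.16990225] [0.6622622  0.06565589 0.17439462] 122
```

```bash
sleep 1
```

```text
(no output)
```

View pics/w3.png

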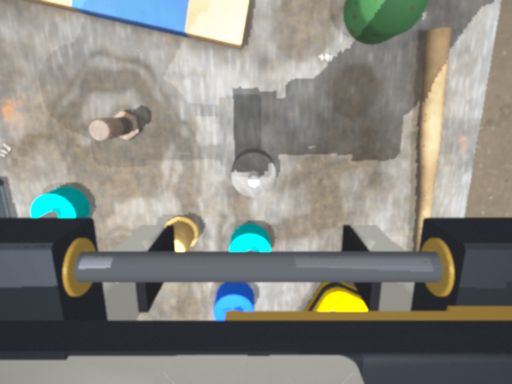

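View pics/t1.png

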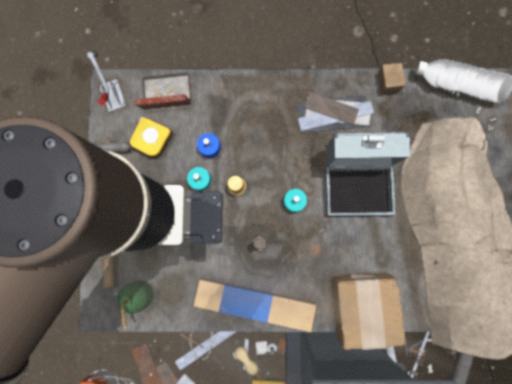

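Emit:
{"op": "apply_moves", "data": {
  "targets": [
    [[-0.1,-0.05,0.9],[0.1,0.03,0],87],
    [[0,0,0.9],[0,0,0],87],
    [[0,0,0.9],[0,0,0],87],
    [[0,0,0],[0,0,0],87]
  ]
}}

```text
time_s: 7.5
tcp_pos: [0.5009, 0.4188, 0.1236]
eef_rot: [-179.9, -0.3, -179.8]
contact_force: [-0.4, -1.0, -0.8]
gripper_width: 0.0872
```

Emit:
{"op": "apply_moves", "data": {
  "targets": [
    [[-0.1,-0.04,0.8],[0,0,0],87],
    [[-0.1,0,0.8],[0,0,0],87],
    [[0,0,0],[0,0,0],87]
  ]
}}

```text
time_s: 7.8
tcp_pos: [0.5103, 0.4176, 0.0639]
eef_rot: [179.9, -0.1, -179.8]
contact_force: [-1.2, -1.4, -0.5]
gripper_width: 0.0871
```

Emit:
{"op": "apply_moves", "data": {
  "targets": [
    [[0.06,-0.01,0.5],[0,0,0],87],
    [[0,0,0.35],[0,0,0],87],
    [[0,0,0],[0,0,0],87]
  ]
}}

```text
time_s: 8.1
tcp_pos: [0.5105, 0.4193, 0.0367]
eef_rot: [179.6, 0.3, -179.7]
contact_force: [0.2, 0.2, -0.8]
gripper_width: 0.0869
```

Emit:
{"op": "apply_moves", "data": {
  "targets": [
    [[0.07,-0.04,0.3],[0,0,0],80],
    [[0,0,0],[0,0,0],72],
    [[0,0,0],[0,0,0],65]
  ]
}}

```text
time_s: 8.4
tcp_pos: [0.5091, 0.4195, 0.0282]
eef_rot: [179.4, 0.5, -179.7]
contact_force: [0.7, 0.1, 0.4]
gripper_width: 0.0693
```

Emit:
{"op": "apply_moves", "data": {
  "targets": [
    [[0.03,-0.05,0.12],[0.07,0.05,0],64],
    [[0,0,0],[0,0,0],45],
    [[0,0,0],[0,0,0],40],
    [[0,0,0],[0,0,0],40],
    [[0,0,0],[0,0,0],40]
  ],
  "squeeze": 35
}}

```text
time_s: 8.9
tcp_pos: [0.5082, 0.4179, 0.0242]
eef_rot: [180.0, 0.1, -179.7]
contact_force: [0.2, -0.2, -0.0]
gripper_width: 0.049
```

Emit:
{"op": "apply_moves", "data": {
  "targets": [
    [[0,0,-0.5],[0,0,0],40],
    [[0,0,-1],[0,0,0],40],
    [[0,0,-1],[0,0,0],40],
    [[0,0,-1],[0,0,0],40],
    [[0,-0.3,-0.5],[0,0,0],40]
  ]
}}

```text
time_s: 9.4
tcp_pos: [0.5059, 0.4038, 0.1833]
eef_rot: [-179.5, -0.4, -179.7]
contact_force: [0.5, -0.7, -1.2]
gripper_width: 0.0488
```

```bash
python3 - <<'E'
from h import *
c=snap('side','s2');cv2.imwrite('pics/s2c.png',cv2.resize(c['img'][150:300,150:350],None,fx=4,fy=4))
E
sleep 1
```

```text
(no output)
```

View pics/s2c.png

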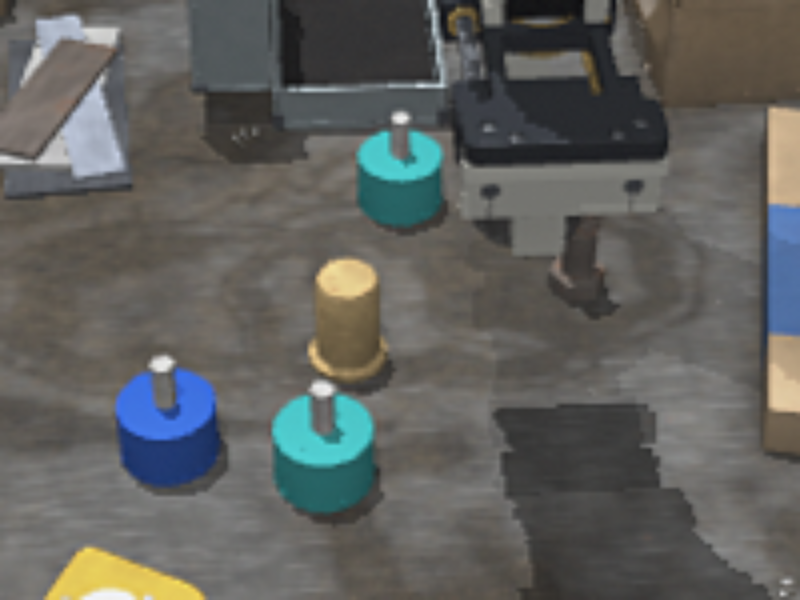

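The saw is held: its spot is empty, opening 49 mm. Carrying it to the case.

Emit:
{"op": "apply_moves", "data": {
  "targets": [
    [[-0.16,-1,0],[0,0,0],40],
    [[-0.16,-1,0],[0,0,0],40],
    [[-0.16,-1,0],[0,0,0],40],
    [[-0.16,-1,0],[0,0,0],40],
    [[-0.16,-1,0],[0,0,0],40]
  ]
}}

```text
time_s: 9.95
tcp_pos: [0.5388, 0.2004, 0.1873]
eef_rot: [-179.7, -0.2, -179.4]
contact_force: [-0.5, -0.5, -1.0]
gripper_width: 0.049
```

Emit:
{"op": "apply_moves", "data": {
  "targets": [
    [[-0.16,-1,0],[0,0,0],40],
    [[-0.16,-1,0],[0,0,0],40],
    [[-0.16,-0.9,0],[0,0,0],40],
    [[-0.16,-0.5,0],[0,0,0],40],
    [[0,0,0],[0,0,0],40]
  ]
}}

```text
time_s: 10.45
tcp_pos: [0.564, 0.054, 0.1861]
eef_rot: [-179.7, -0.4, -179.7]
contact_force: [0.6, -0.2, -1.9]
gripper_width: 0.0487
```

Run:
```python
from h import *
d=np.load('pics/t1.npz');P=pts(d)
for lo,hi,n in(((.5,-.04,.022),(.64,.14,.036),'rim'),((.5,-.04,.0035),(.64,.14,.009),'floor')):
    m=np.all((P>lo)&(P<hi),-1); q=P[m];print(n,np.percentile(q,[1,5,50,95,99],axis=0).round(4),len(q))
```

```text
rim [[ 0.5172 -0.0247  0.0224]
 [ 0.5192 -0.0224  0.0243]
 [ 0.6226  0.0464  0.0312]
 [ 0.6378  0.1227  0.0355]
 [ 0.6395  0.1236  0.0358]] 844
floor [[ 0.523  -0.0202  0.0037]
 [ 0.5276 -0.0146  0.0042]
 [ 0.5714  0.0474  0.0064]
 [ 0.6175  0.1095  0.0085]
 [ 0.6207  0.1151  0.0089]] 2378
```

Emit:
{"op": "apply_moves", "data": {
  "targets": [
    [[-0.1,0.05,0.9],[0,0,0],40],
    [[-0.05,0,0.9],[0,0,0],40],
    [[0,0,0],[0,0,0],40]
  ]
}}

```text
time_s: 10.75
tcp_pos: [0.5699, 0.0555, 0.1131]
eef_rot: [-179.8, -0.3, -179.8]
contact_force: [-0.0, -0.3, -1.4]
gripper_width: 0.0491
```

Emit:
{"op": "apply_moves", "data": {
  "targets": [
    [[0.04,0,0.8],[0,0,0],40],
    [[0.04,0,0.7],[0,0,0],40],
    [[0,0,0],[0,0,0],40]
  ]
}}

```text
time_s: 11.05
tcp_pos: [0.5679, 0.0572, 0.055]
eef_rot: [-179.8, -0.1, -179.7]
contact_force: [-0.7, -0.3, -1.5]
gripper_width: 0.0489
```

Emit:
{"op": "apply_moves", "data": {
  "targets": [
    [[0,0,0.35],[0,0,0],40],
    [[0,0,0.15],[0,0,0],40],
    [[0,0,0],[0,0,0],40]
  ]
}}

```text
time_s: 11.35
tcp_pos: [0.5707, 0.0592, 0.04]
eef_rot: [-179.9, 0.1, -179.6]
contact_force: [1.3, -0.4, -0.7]
gripper_width: 0.0485
```

Emit:
{"op": "apply_moves", "data": {
  "targets": [
    [[0.05,-0.06,0.25],[0,0,0],40],
    [[0,0,0.1],[0,0,0],40],
    [[0,0,0],[0,0,0],40]
  ]
}}

```text
time_s: 11.65
tcp_pos: [0.5704, 0.0573, 0.0309]
eef_rot: [-179.9, 0.4, -179.5]
contact_force: [0.5, 1.2, -1.2]
gripper_width: 0.0487
```

Emit:
{"op": "apply_moves", "data": {
  "targets": [
    [[0,0,0.06],[0,0,0],40],
    [[0,0,0],[0,0,0],40]
  ]
}}

```text
time_s: 11.85
tcp_pos: [0.5713, 0.0574, 0.0306]
eef_rot: [-179.9, 0.6, -179.4]
contact_force: [-0.2, -0.0, -1.4]
gripper_width: 0.049
```

Emit:
{"op": "apply_moves", "data": {
  "targets": [
    [[0,0,0.08],[0,0.05,0],40],
    [[0,0,0],[0,0,0],40]
  ]
}}

```text
time_s: 12.05
tcp_pos: [0.5722, 0.0576, 0.0307]
eef_rot: [-180.0, 0.3, -179.3]
contact_force: [-0.8, -0.1, -2.0]
gripper_width: 0.049
```

Emit:
{"op": "apply_moves", "data": {
  "targets": [
    [[0.03,0,0.18],[0,0.03,0],40],
    [[0,0,0],[0,0,0],40]
  ]
}}

```text
time_s: 12.25
tcp_pos: [0.5743, 0.058, 0.0279]
eef_rot: [-180.0, 0.4, -179.2]
contact_force: [-0.2, -0.3, -1.9]
gripper_width: 0.0489
```

Emit:
{"op": "apply_moves", "data": {
  "targets": [
    [[0.15,0,0.1],[0,0.03,0],40],
    [[0.05,0,0.05],[0,0,0],40],
    [[0,0,0],[0,0,0],40]
  ]
}}

```text
time_s: 12.55
tcp_pos: [0.573, 0.0583, 0.0271]
eef_rot: [179.9, 0.9, -179.0]
contact_force: [-0.2, -0.1, -1.7]
gripper_width: 0.049
```

Run:
```python
from h import *
s=r.get_state();print(s['tcp_pos'],s['contact_force'],s['joint_torque'])
c=snap('side','s3');cv2.imwrite('pics/s3c.png',cv2.resize(c['img'][80:220,170:340],None,fx=4,fy=4))
```

```text
[0.57303237 0.05833923 0.02705621] [-0.20535654 -0.07881458 -1.73208018] [-3.94381850e-02 -5.44126511e+01  2.06325102e+01  5.16538113e+00
  9.94780962e-02 -2.09430757e-02]
```

```bash
sleep 1
```

```text
(no output)
```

View pics/s3c.png

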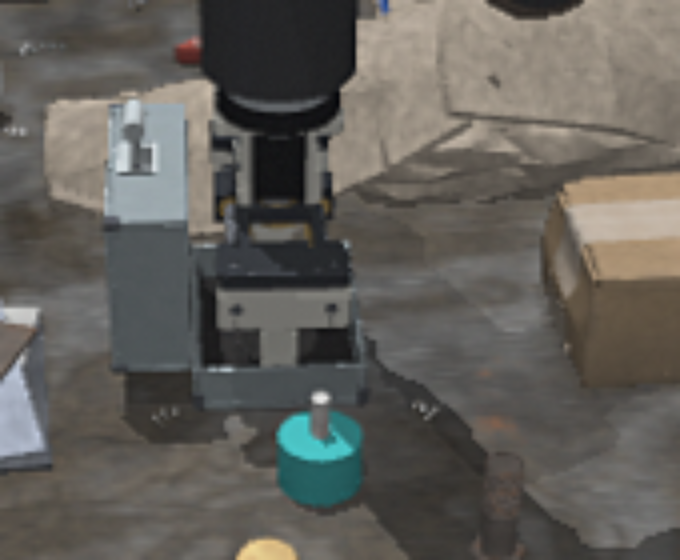

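Emit:
{"op": "apply_moves", "data": {
  "targets": [
    [[0.06,-0.03,0.14],[0,0.06,0],40],
    [[0,0,0],[0,0,0],40]
  ]
}}

```text
time_s: 12.8
tcp_pos: [0.5745, 0.0588, 0.0253]
eef_rot: [179.8, 0.9, -178.8]
contact_force: [-1.0, -0.0, -1.3]
gripper_width: 0.0488
```

Run:
```python
from h import *
s=r.get_state();print(s['tcp_pos'],s['contact_force'],s['qd'])
c=snap('wrist','w4');P=wpts(c,s['tcp_pos'],s['eef_rot'])
q=P[np.all((P>(.5,-.02,.001))&(P<(.54,.1,.012)),-1)];print('floor',np.median(q,0),len(q))
for z in np.arange(.02,.075,.005):
    q=P[np.all((P>(.53,.03,z))&(P<(.62,.09,z+.005)),-1)];print(z.round(3),len(q),q.mean(0) if len(q) else '')
s=r.get_state();print(s['tcp_pos'],s['contact_force'])
```

```text
[0.57451883 0.05883231 0.02533195] [-1.04283032e+00 -7.39898027e-04 -1.28248970e+00] [ 0.29746245 -1.10221995  0.66669136  0.65600898 -0.1939742  -0.34940946]
floor [0.5324649  0.0410199  0.00500017] 7182
0.02 390 [0.55528011 0.0607085  0.02249902]
0.025 490 [0.55597811 0.06354576 0.0275027 ]
0.03 459 [0.55474963 0.05837119 0.03253734]
0.035 4358 [0.56598774 0.05832567 0.03892592]
0.04 889 [0.569609   0.05902126 0.04049793]
0.045 113 [0.57868675 0.05833341 0.04764978]
0.05 696 [0.57666047 0.05922051 0.05330021]
0.055 250 [0.57142774 0.0676812  0.05778361]
0.06 402 [0.56932209 0.06527229 0.06277686]
0.065 563 [0.56998777 0.06402949 0.0661306 ]
0.07 160 [0.56322031 0.08557785 0.07242639]
[0.57449978 0.05883171 0.02517633] [ 1.49386274 -0.64583153 -0.71214718]
```

```bash
sleep 1
```

```text
(no output)
```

View pics/w4.png

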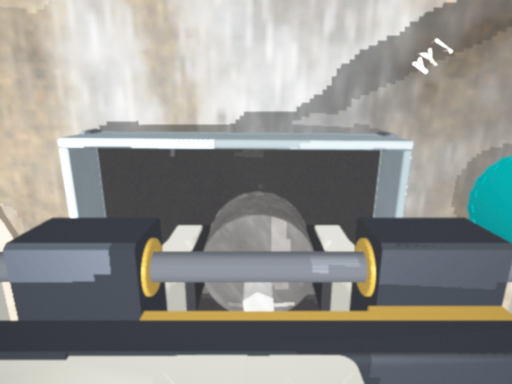

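Cup top is 34.5 mm above the tray floor in this view, so it's standing on the floor. Releasing.

Emit:
{"op": "apply_moves", "data": {
  "targets": [
    [[0,0,0],[0,0,0],54],
    [[0,0,0],[0,0,0],62],
    [[0,0,0],[0,0,0],64]
  ]
}}

```text
time_s: 13.15
tcp_pos: [0.5736, 0.0588, 0.0234]
eef_rot: [179.8, 0.8, -178.8]
contact_force: [-1.3, 4.6, 7.0]
gripper_width: 0.0624
```

Emit:
{"op": "apply_moves", "data": {
  "targets": [
    [[0.1,0,-0.3],[0,0,0],64],
    [[0.1,0,-0.6],[0,0,0],64],
    [[0,0,-1],[0,0,0],64],
    [[0,0,-1],[0,0,0],64],
    [[0,0,-1],[0,0,0],64]
  ]
}}

```text
time_s: 13.65
tcp_pos: [0.5574, 0.056, 0.1785]
eef_rot: [-179.8, -0.2, -178.9]
contact_force: [0.7, 1.2, 0.6]
gripper_width: 0.0641
```

Run:
```python
from h import *
s=r.get_state();print(s['tcp_pos'],s['eef_rot'])
c=snap('wrist','w5');P=wpts(c,s['tcp_pos'],s['eef_rot'])
q=P[np.all((P>(.53,.02,.034))&(P<(.61,.1,.048)),-1)].astype(np.float32);print(cv2.minEnclosingCircle(q[:,:2].copy()),q.mean(0),len(q))
k=np.linalg.lstsq(np.c_[q[:,:2],np.ones(len(q))],q[:,2],rcond=None)[0];print('tilt',k)
q=P[np.all((P>(.53,.02,.06))&(P<(.61,.1,.075)),-1)];print('shank',q.mean(0),len(q))
c=snap('side','s4');cv2.imwrite('pics/s4c.png',cv2.resize(c['img'][80:220,170:340],None,fx=4,fy=4))
```

```text
[0.55741588 0.05601394 0.17850585] [-1.79806010e+02 -1.58510045e-01 -1.78914647e+02]
((0.5720471143722534, 0.05836021155118942), 0.02502116747200489) [0.5703718  0.05828486 0.03867285] 2113
tilt [ 0.00804224 -0.00236835  0.0342238 ]
shank [0.57177512 0.05813264 0.06473074] 152
```

```bash
sleep 1
```

```text
(no output)
```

View pics/s4c.png

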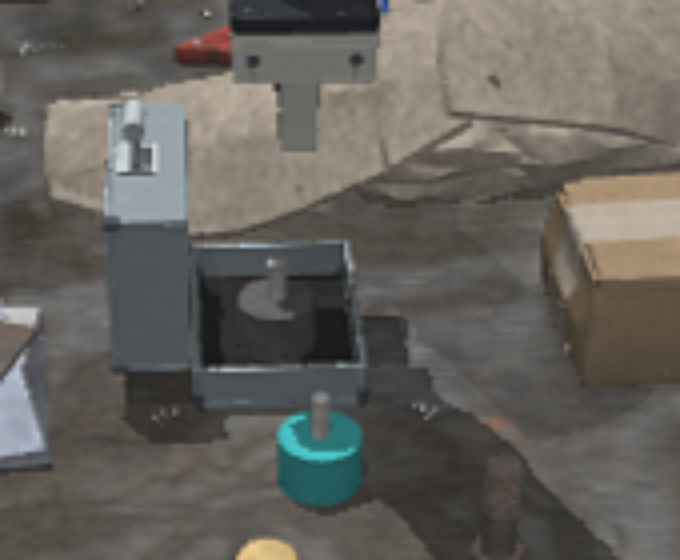

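View pics/w5.png

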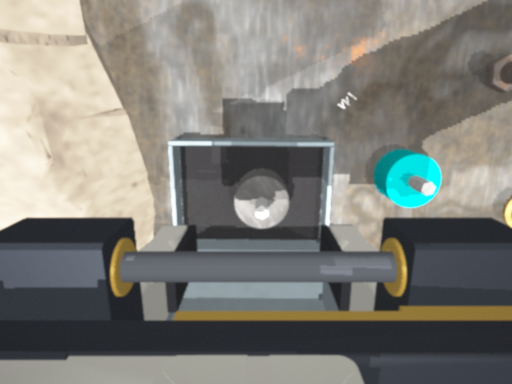

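The saw stands upright near the tray centre at (0.572, 0.058), with a tilt under 0.5°. Now to re-grasp the bar.

Emit:
{"op": "apply_moves", "data": {
  "targets": [
    [[0,0,-1],[0,0,-0.1],64],
    [[-0.3,-0.05,-0.9],[0,0,-0.05],56],
    [[-0.8,-0.05,0],[0,0.6,0],56],
    [[-0.8,-0.05,0],[0,0.55,0],56],
    [[-0.7,0,0],[0,0,0],56]
  ]
}}

```text
time_s: 14.25
tcp_pos: [0.6615, 0.0544, 0.265]
eef_rot: [179.8, -8.6, -177.4]
contact_force: [1.7, 0.7, -1.4]
gripper_width: 0.0559
```

Emit:
{"op": "apply_moves", "data": {
  "targets": [
    [[-0.15,-0.15,0.8],[0,0.05,0.32],50],
    [[-0.12,0,0.7],[0,0,0],50],
    [[0,0,0],[0,0,0],50]
  ]
}}

```text
time_s: 14.55
tcp_pos: [0.666, 0.0476, 0.2004]
eef_rot: [-179.8, -9.1, 179.8]
contact_force: [-0.5, 0.4, 0.2]
gripper_width: 0.0499
```

Emit:
{"op": "apply_moves", "data": {
  "targets": [
    [[0,0.05,0.5],[0,0,0],50],
    [[0,0,0.4],[0,0,0],50],
    [[0,0,0],[0,0,0],50]
  ]
}}

```text
time_s: 14.85
tcp_pos: [0.66, 0.049, 0.1676]
eef_rot: [-179.7, -9.1, 179.8]
contact_force: [0.9, 0.1, -0.2]
gripper_width: 0.0498
```

Emit:
{"op": "apply_moves", "data": {
  "targets": [
    [[-0.03,0,0],[0,0,0],20],
    [[0,0,0],[0,0,0],20],
    [[0,0,0],[0,0,0],20],
    [[0,0,0],[0,0,0],20]
  ],
  "squeeze": 25
}}

```text
time_s: 15.25
tcp_pos: [0.6625, 0.0501, 0.1726]
eef_rot: [-179.8, -8.7, 179.9]
contact_force: [0.2, 1.4, -8.8]
gripper_width: 0.0296
```

Emit:
{"op": "apply_moves", "data": {
  "targets": [
    [[0.6,0,0],[0,0,0],20],
    [[0.59,0,0.12],[0,0,0],20],
    [[0.56,0,0.21],[0,0,0],20],
    [[0.51,0,0.31],[0,0,0],20]
  ]
}}

```text
time_s: 15.65
tcp_pos: [0.5752, 0.0491, 0.1647]
eef_rot: [-179.7, -7.9, 179.9]
contact_force: [2.6, -0.3, 2.0]
gripper_width: 0.0296
```

Emit:
{"op": "apply_moves", "data": {
  "targets": [
    [[0.48,0,0.37],[0,0.1,0],20],
    [[0.41,0,0.44],[0,0.05,0],20],
    [[0.33,0,0.5],[0,0,0],20],
    [[0.24,0,0.55],[0,0,0],20]
  ]
}}

```text
time_s: 16.05
tcp_pos: [0.5094, 0.0483, 0.1054]
eef_rot: [-179.8, -8.2, -179.9]
contact_force: [1.2, -1.2, 1.8]
gripper_width: 0.0296
```

Emit:
{"op": "apply_moves", "data": {
  "targets": [
    [[0.14,0,0.46],[0,0,0],20],
    [[0.07,0,0.45],[0,0,0],20],
    [[0,0,0.1],[0,0,0],20]
  ]
}}

```text
time_s: 16.35
tcp_pos: [0.4953, 0.0481, 0.069]
eef_rot: [-179.9, -7.9, -179.8]
contact_force: [-9.2, 2.5, 31.9]
gripper_width: 0.0297
```

Emit:
{"op": "apply_moves", "data": {
  "targets": [
    [[0,0,0],[0,0,0],20]
  ]
}}

```text
time_s: 16.45
tcp_pos: [0.4953, 0.0481, 0.0699]
eef_rot: [-179.8, -7.9, -179.7]
contact_force: [-0.7, -0.8, -2.3]
gripper_width: 0.0297
```

```bash
cat > lid.py <<'E'
from h import *
import sys
s=r.get_state();print(s['tcp_pos'],s['contact_force'])
for nm in('side','top'):
    c=snap(nm,nm+sys.argv[1]);P=pts(c)
    q=P[np.all((P>(.525,-.01,.07))&(P<(.62,.11,.1)),-1)]
    w=np.ones(len(q),bool);A=np.c_[q[:,:2],np.ones(len(q))]
    if len(q)<30: print(nm,len(q));continue
    for _ in range(5):
        k=np.linalg.lstsq(A[w],q[w,2],rcond=None)[0];w=abs(A@k-q[:,2])<.003
    print(nm,k,w.sum(),len(q),'z at front,back',k@[.52,.05,1],k@[.62,.05,1])
    cv2.imwrite('pics/%s%sc.png'%(nm,sys.argv[1]),cv2.resize(c['img'][90:220,170:340] if nm=='side' else c['img'][130:260,280:450],None,fx=4,fy=4))
E
python3 lid.py 5
```

```text
[0.49532476 0.04810977 0.0698841 ] [-0.72299023 -0.82811465 -2.3461398 ]
side [-0.00329269  0.00063509  0.07985973] 806 816 z at front,back 0.0781792867319253 0.07785001821951126
top [0.02557048 0.01839197 0.06276377] 124 130 z at front,back 0.07698001808757236 0.0795370663800089
```

Emit:
{"op": "apply_moves", "data": {
  "targets": [
    [[0,0,0.03],[0,0,0],60],
    [[0,0,0],[0,0,0],60],
    [[0,0,0],[0,0,0],60]
  ]
}}

```text
time_s: 16.85
tcp_pos: [0.4964, 0.0482, 0.0691]
eef_rot: [-179.9, -7.8, -179.8]
contact_force: [0.4, 0.5, 0.6]
gripper_width: 0.0479
```

Emit:
{"op": "apply_moves", "data": {
  "targets": [
    [[0,0,-0.4],[0,0,0],60],
    [[0,0,-0.8],[0,0,0],60],
    [[0,0,-1],[0,0,0],60],
    [[0,0,-1],[0,0,0],60],
    [[1,0,-0.5],[0,0,0],60]
  ]
}}

```text
time_s: 17.35
tcp_pos: [0.4782, 0.0478, 0.222]
eef_rot: [-179.6, -8.2, -179.9]
contact_force: [-0.4, 1.2, 0.6]
gripper_width: 0.0598
```

Emit:
{"op": "apply_moves", "data": {
  "targets": [
    [[0.5,1,0],[0,0,0],60],
    [[0,1,0],[0,0,0],60],
    [[0,1,0],[0,0,0],60],
    [[0,1,0],[0,0,0],60]
  ]
}}

```text
time_s: 17.75
tcp_pos: [0.4571, 0.2091, 0.2313]
eef_rot: [-180.0, -7.6, 179.8]
contact_force: [0.9, 0.2, 0.2]
gripper_width: 0.0598
```

```bash
python3 lid.py 6
```

```text
[0.45709173 0.20909028 0.23126464] [0.93407627 0.18779654 0.16457327]
side [0.00215414 0.00027611 0.07657187] 900 915 z at front,back 0.07770583257945418 0.07792124661519022
top 0
```

```bash
sleep 1
```

```text
(no output)
```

View pics/side6.png

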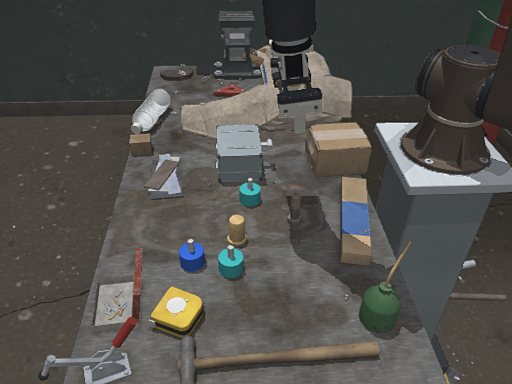

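View pics/side6c.png

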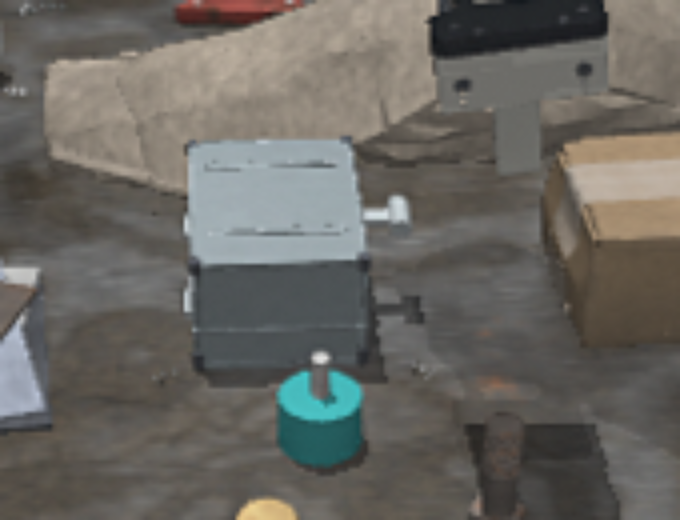

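The lid is level and shut (crop 280,200), with no gap along the seam at row 330. The arm is clear and everything else is undisturbed.

Emit:
{"op": "apply_moves", "data": {
  "targets": [
    [[0,0,0],[0,0,0],60],
    [[0,0,0],[0,0,0],60]
  ]
}}

```text
time_s: 18.05
tcp_pos: [0.4574, 0.212, 0.2303]
eef_rot: [-179.9, -7.7, -179.9]
contact_force: [-0.0, -0.2, -0.3]
gripper_width: 0.0597
```

```bash
python3 -c "
from plant import r
print(r.close_job())"
```

```text
the job is handed in; nothing more can be done
None
```

The hole saw is in the case with the lid shut, and the job was handed in at about 18 s. I opened the lid by its T-bar to upright, about 1.56 rad. I then stood the dark grey saw on its teeth near the tray centre and closed the lid the same way.

**Last checks**
- **Saw:** before closing, it stood upright with a tilt under 0.5°. Its cup top was 34.5 mm above the tray floor in the wrist view taken just before release.
- **Lid:** after release, the side view shows it level to about 0.002 rad with no gap at the seam.
- **Surroundings:** the look-alikes look undisturbed, and the arm is clear and touching nothing.

**Checks that failed or disagreed**
- **Touchdown:** the wrist force showed no clear contact when the saw reached the floor, and the tool read about 5 mm lower than expected. I relied on the wrist-camera height before releasing.
- **Closing force:** pressing the lid shut briefly showed about 32 N at the wrist.
- **Top camera:** the arm blocked its view of the closed lid in the final check, so only the side view confirms it.

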